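# Make up two seasoning trays

### The job

Make up the two table trays from the stock on the worktop: the lemon and the pepper shaker go on the blue tray, the red-lidded chilli jar and the black-capped spice jar go on the green tray. Put one thing in the middle of each bay, the shaker and the jars standing upright, and leave the egg and the spray bottle where they are.

Things in the scene. Friction and masses are not known exactly. Their poses are not given: they have to be found in the camera images.
- blue_tray: Blue shallow plastic tray, fixed to the worktop, 92 mm along its x, 179 mm along its y; origin under its centre at worktop height, z up. A divider across the middle makes two bays, 82 x 82 mm inside, centred at x = 0, y = +43.5 and -43.5 mm. Bay floor 4 mm, top of rim and divider 10 mm above the worktop, walls 5 mm thick. It may stand left or right of the green tray.
- green_tray: Green shallow plastic tray, otherwise the same as the blue one: 92 x 179 mm, bays 82 x 82 mm centred at y = +43.5 and -43.5 mm, floor at 4 mm, rim at 10 mm, origin under its centre at worktop height.
- lemon: Yellow lemon lying on its side, 83 mm long along its x, 58 mm wide along its y, 58 mm high, about 0.13 kg. Origin: middle of its underside as it lies at the start (turns with it). Take it across the 58 mm width.
- lemon_mid (a point): The middle of the lemon's body, 29 mm above its origin along its own z.
- pepper_shaker: Round pepper shaker with grey domed top and clear body half full of grey pepper, 44 mm diameter (34 mm across the top part above 74 mm), 90 mm high, 0.1 kg, upright (leans up to 3 degrees on its uneven foot); origin at the centre of its underside, z up.
- chilli_jar: Jar with a red contents and a round red lid, 57 mm along x by 61 mm along y, 85 mm high, about 0.34 kg, upright; origin at the centre of its underside, z up.
- spice_jar: Slim round spice jar with black cap and green label, 45 mm diameter, 105 mm high, 0.11 kg, upright; origin at the centre of its underside, z up.
- egg: Brown egg, 54 x 42 x 42 mm, loose; not wanted on either tray, stays where it lies. Origin: middle of its underside.
- mist_bottle: Slim white spray bottle with yellow label and white pump head, 42 mm diameter, 131 mm high, loose and upright; not wanted on either tray, stays where it stands. Origin: centre of its underside.
There are look-alikes about, which are no part of the job. What is shaped like the pepper_shaker but purple or turquoise is not meant.

How it is judged:
At the end, for the whole second after the job is handed in: Lemon and shaker in the blue tray's bays, chilli and spice jar in the green tray's, one to a bay, either way; centres within 15 mm of bay centre in tray x and y, on its floor (shaker, jars: base under 9 mm, tilt under 0.15 rad; lemon middle 24-42 mm up); at rest; egg, spray within 30 mm of start (((x of lemon_mid in the frame of blue_tray between -0.015 and 0.015 m and y of lemon_mid in the frame of blue_tray between 0.0285 and 0.0585 m and z of lemon_mid in the frame of blue_tray between 0.024 and 0.042 m and x of pepper_shaker in the frame of blue_tray between -0.015 and 0.015 m and y of pepper_shaker in the frame of blue_tray between -0.0585 and -0.0285 m and z of pepper_shaker in the frame of blue_tray between 0 and 0.009 m and angle between pepper_shaker's own z axis and vertical below 0.15 rad) or (x of lemon_mid in the frame of blue_tray between -0.015 and 0.015 m and y of lemon_mid in the frame of blue_tray between -0.0585 and -0.0285 m and z of lemon_mid in the frame of blue_tray between 0.024 and 0.042 m and x of pepper_shaker in the frame of blue_tray between -0.015 and 0.015 m and y of pepper_shaker in the frame of blue_tray between 0.0285 and 0.0585 m and z of pepper_shaker in the frame of blue_tray between 0 and 0.009 m and angle between pepper_shaker's own z axis and vertical below 0.15 rad)) and ((x of chilli_jar in the frame of green_tray between -0.015 and 0.015 m and y of chilli_jar in the frame of green_tray between 0.0285 and 0.0585 m and z of chilli_jar in the frame of green_tray between 0 and 0.009 m and angle between each of chilli_jar, spice_jar's own z axis and vertical below 0.15 rad and x of spice_jar in the frame of green_tray between -0.015 and 0.015 m and y of spice_jar in the frame of green_tray between -0.0585 and -0.0285 m and z of spice_jar in the frame of green_tray between 0 and 0.009 m) or (x of chilli_jar in the frame of green_tray between -0.015 and 0.015 m and y of chilli_jar in the frame of green_tray between -0.0585 and -0.0285 m and z of chilli_jar in the frame of green_tray between 0 and 0.009 m and angle between each of chilli_jar, spice_jar's own z axis and vertical below 0.15 rad and x of spice_jar in the frame of green_tray between -0.015 and 0.015 m and y of spice_jar in the frame of green_tray between 0.0285 and 0.0585 m and z of spice_jar in the frame of green_tray between 0 and 0.009 m)) and linear speed of each of lemon, pepper_shaker, chilli_jar, spice_jar below 0.02 m/s and distance of each of egg, mist_bottle from where it was at the start of the episode below 0.03 m); the robot touches nothing.
It fails at once if the egg or the spray bottle is moved by more than 30 mm (distance of any of egg, mist_bottle from where it was at the start of the episode above 0.03 m).
It also fails if it takes over 104 s, if anything falls off the work surface, if the arm or the gripper's body presses on something with over 40 N, if the wrist force passes 120 N, or if a joint passes its speed limit or range.

### The arm

A 6-joint arm with a two-finger parallel gripper is mounted at the origin on a cart in front of the work surface, level with it; the furniture and walls round the work are solid. World frame = base frame: x ahead of the robot, y to its left, z up, the work surface at z = 0. Lengths are in m, angles in rad, forces in N, time in s.
With the tool pointing down it reaches from about 0.35 to 0.975 m from the base axis. Payload 4.9 kg.
Tool frame: the origin (TCP) lies midway between the tips of the shut fingers; the grasp point (between the pads) lies 19 mm behind it; z points along the fingers, y is the line along which they close (so a half turn about z gives the same grasp; the last joint's range is limited). The gripper opens to 85 mm and grips with 20 to 120 N. Pads are 22 mm wide; open, the fingers measure 114 mm over their backs; the gripper's body (76 mm by 85 mm) begins 54 mm behind the grasp point. The pads swing forward as they close: fully open they stand 13 mm farther back than shut.
Start: joints at [-0.119, 0.053, 1.613, -0, 1.476, -0.119], TCP at [0.625, 0, 0.231] pointing down, gripper open.
Joint ranges: [-3.01, 3.01], [-1.01, 2.22], [0.06, 2.58], [-1.02, 4.17], [0.09, 2.62], [-3.14, 3.14]. Speed limits (rad/s): [2.57, 2.57, 3.14, 3.14, 3.14, 3.14].

### API

Orientations are given as a unit quaternion [w, x, y, z].
In Python, from rig import get_obs, get_image, camera_params, job_done gives the robot as it stands.
- The arm moves only by the shell command python3 -m inch 'ROWS' [OPENING]. ROWS is JSON, a list of rows, each an object with "dp": the shift along the tool's x, y, z in units of 40 mm (1.0 is 40 mm), a list of three; "twist": the turn about the tool's z in units of 6 degrees (1.0 is 6 degrees). In form: [{"dp": [tx, ty, tz], "twist": twist}, ...]. A call has 1 to 20 rows; each row shifts and turns the commanded pose from where the row before left it, along the tool's axes as they then stand; what a row does not reach is not made up. A row lasts 1/12 s, in which the tool goes at most 41.7 mm and 7.16 degrees, less where a joint would pass 70% of its speed; a pose out of reach is approached as far as the arm can. A call is refused whole if a number of a shift passes 1 or a number of a turn 1, either way. A call with a gripper value outside its range is refused whole. OPENING is the finger opening in mm, from 0 to 85.4, set as the call begins (- or left out, the last holds). The fingers move at their own pace and stop on an object; the grip force is fixed at half the most. Time passes only in rows, so rows that do not move let the fingers close. It gives the time, the measured TCP pose, the force, the opening and the grip force at its end, in the units of the state.
- get_obs(): the state, without advancing time (a new reading comes with each control period).
- get_image(name): name is "scene" or "side" or "wrist"; returns (picture, depth): 384x512x3 uint8, blue, green, red; 384x512 float32, m along the optical axis (not along the pixel's ray), 0 where there is no reading.
- camera_params(name): a dict with "fx", "fy", "cx", "cy" (pixels), "extrinsics" (4x4, takes a point from world to camera coordinates). Camera axes: x right, y down, z forward; pixel columns grow to the right and rows downward; lengths in m; the calibration is good to about 2 mm. A picture is of the moment at which its call begins: read the wrist's pose just before it. camera_params takes no time and is no camera call; for the wrist camera it gives the pose at the moment of the call.
- job_done(): hands the job in; it is judged then, once.
The state is a dict: "clock": time; "q": joint angles; "qd": joint speeds; "joint_torque": joint torques, N m; "tool_pos": TCP position; "tool_rot": TCP orientation; "wrist_force": force on the tool from outside, world axes, zero at the start; "wrist_torque": the same for the moment, N m; "width": finger opening in m; "finger_force": force on a finger pad.
Only numpy, scipy, OpenCV 4.12 (cv2) and the standard library are available. Lean on these libraries where they do the work, as an engineer would, in place of code of your own. Each camera call takes 0.05 s, during which the arm holds its last target. There are 200 camera calls.

## Working session

There is one attempt and no reset: what is moved stays moved. The work goes in short steps, Python scripts to look and compute and a shell command to move; the robot and the scene stay as the last step left them, time stands still between calls to the robot, and variables do not carry over. Pictures are saved under pics/ and viewed, at most 14 in all, crops included, and the job is handed in when it is done.

```bash
ls; mkdir -p pics
python3 - <<'E'
from rig import *
import cv2,numpy as np
for n in ("scene","side"):
    im,d=get_image(n); cv2.imwrite(f"pics/{n}0.png",im); np.savez(f"pics/{n}0.npz",im=im,d=d)
    p=camera_params(n); print(n,p["fx"],p["cx"],p["cy"],np.round(np.linalg.inv(np.array(p["extrinsics"])),3).tolist())
o=get_obs(); print(o["tool_pos"],o["tool_rot"],o["clock"])
E
```

```text
pics
scene 348.2132200104703 254.79006000809505 194.50260476288656 [[-0.902, -0.247, 0.353, 0.152], [-0.431, 0.487, -0.76, 0.82], [0.015, -0.838, -0.546, 0.534], [0.0, 0.0, 0.0, 1.0]]
side 495.06795712011143 260.7754297794664 184.76703748599675 [[0.996, -0.024, 0.09, 0.351], [-0.09, -0.511, 0.855, -0.69], [0.026, -0.859, -0.511, 0.595], [0.0, 0.0, 0.0, 1.0]]
[6.24442448e-01 5.66276189e-05 2.30188178e-01] [-7.19780801e-04  7.07122715e-01  7.07090247e-01 -5.75033292e-04] 0.1
```

View pics/scene0.png

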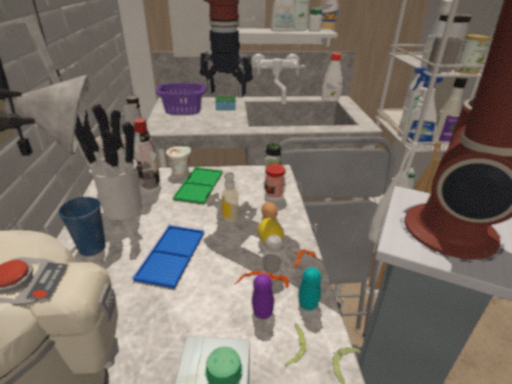

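View pics/side0.png

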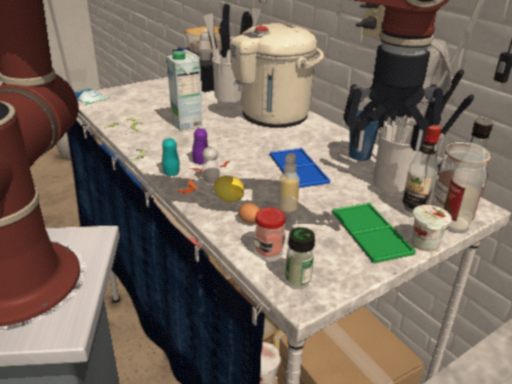

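The scene view shows the blue tray at (170,257), green at (198,185), lemon (270,235), shaker behind it, chilli (275,180) and spice (273,153). The side view shows lemon (230,188), grey shaker (211,165), egg (250,212), spray (290,185), chilli (270,232), spice (300,257), green tray (372,232) and blue tray (300,167). Next I measure with depth.

```bash
cat > h.py <<'E'
from rig import *
import cv2,numpy as np
def cloud(n,im,d):
    p=camera_params(n); v,u=np.mgrid[:384,:512]
    P=np.stack([(u-p["cx"])/p["fx"]*d,(v-p["cy"])/p["fy"]*d,d],-1)
    T=np.linalg.inv(np.array(p["extrinsics"])); W=P@T[:3,:3].T+T[:3,3]; W[d<=0]=np.nan
    return W
def load(n,k="0"):
    z=np.load(f"pics/{n}{k}.npz"); return z["im"],cloud(n,z["im"],z["d"])
E
python3 - <<'E'
from h import *
H=800; W=1000 # x 0.25..1.05 up, y 0.5..-0.5 left->right; 1mm
top=np.zeros((H,W,3),np.uint8); hm=np.full((H,W),-1.)
for n in("side","scene"):
    im,C=load(n); hsv=cv2.cvtColor(im,cv2.COLOR_BGR2HSV)
    m=(C[...,2]>-.02)&(C[...,2]<.15)
    P=C[m];col=im[m]; o=np.argsort(P[:,2])
    for p,c in zip(P[o],col[o]):
        r=int((1.05-p[0])*1000);k=int((.5-p[1])*1000)
        if 1<r<H-2 and 1<k<W-2 and p[2]>hm[r,k]-.003: top[r-1:r+2,k-1:k+2]=c; hm[r-1:r+2,k-1:k+2]=p[2]
    for nm,lo,hi in(("blue",(105,180,80),(120,255,255)),("green",(55,170,60),(75,255,255)),("yellow",(22,150,80),(32,255,255))):
        M=(cv2.inRange(hsv,lo,hi)>0)&(C[...,2]>-.01)&(C[...,2]<.12)&(C[...,0]>.2)
        k,L,S,ce=cv2.connectedComponentsWithStats(M.astype(np.uint8))
        i=1+S[1:,4].argmax(); Q=C[L==i]
        print(n,nm,len(Q),np.round(np.nanmedian(Q,0),4),"z",np.round(np.nanpercentile(Q[:,2],[5,50,98]),4), cv2.minAreaRect((Q[:,:2]*1000).astype(np.float32)), ce[i])
cv2.imwrite("pics/top.png",cv2.resize(top,(750,600)))
E
```

```text
side blue 787 [0.5714 0.3702 0.0053] z [0.0031 0.0053 0.0115] ((554.4124755859375, 375.935546875), (89.59905242919922, 182.92941284179688), 12.669167518615723) [302.94027954 167.95425667]
side green 1616 [0.6634 0.0921 0.0049] z [0.0029 0.0049 0.0111] ((661.6115112304688, 102.67710876464844), (89.63634490966797, 179.03903198242188), 13.310259819030762) [372.32673267 232.64542079]
side yellow 565 [0.3786 0.2204 0.0429] z [0.0216 0.0429 0.0586] ((379.0311279296875, 227.61428833007812), (39.17601013183594, 60.9755973815918), 87.61309814453125) [228.8920354 188.4619469]
scene blue 2045 [0.5569 0.3892 0.0044] z [0.0028 0.0044 0.0106] ((555.5083618164062, 381.74713134765625), (88.33786010742188, 177.73548889160156), 13.276529312133789) [169.02396088 256.07677262]
scene green 296 [0.6786 0.0811 0.0042] z [0.0026 0.0042 0.0099] ((665.5330810546875, 94.71723937988281), (87.50201416015625, 148.9407958984375), 15.567538261413574) [199.375      179.95608108]
scene yellow 362 [0.3802 0.2553 0.0507] z [0.0338 0.0507 0.058 ] ((398.49560546875, 231.35035705566406), (46.674739837646484, 106.3564682006836), 46.71379089355469) [268.96685083 228.38121547]
```

View pics/top.png

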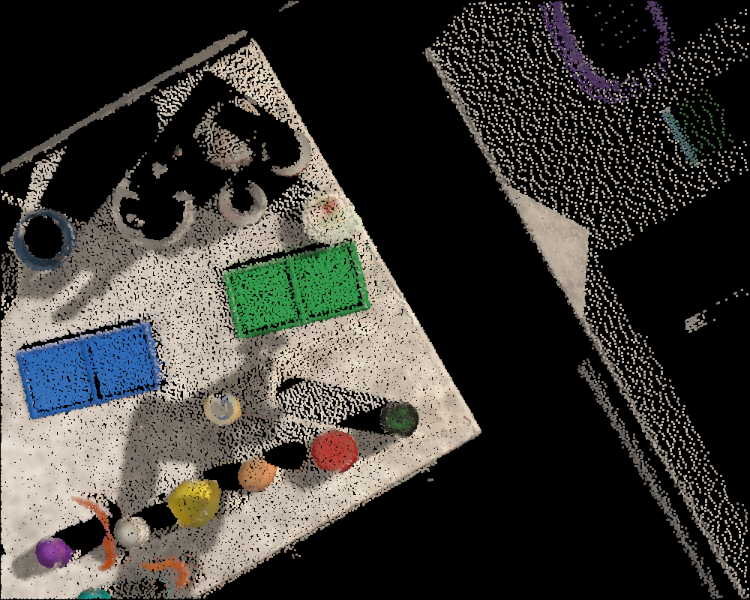

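Top view (750 px/m) gives: lemon (194,503), shaker (132,531), egg (257,474), spray (222,407), chilli (334,451), spice (399,418). Both trays are turned about 13°. Now I fit the details.

```bash
cat >> h.py <<'E'
from scipy.optimize import least_squares
def pts(c,r,zl,zh,k="0",names=("side","scene")):
    out=[]
    for n in names:
        im,C=load(n,k)
        m=(np.hypot(C[...,0]-c[0],C[...,1]-c[1])<r)&(C[...,2]>zl)&(C[...,2]<zh)
        out.append((C[m],im[m]))
    return out
def circ(P,c,R):
    f=least_squares(lambda q:np.hypot(P[:,0]-q[0],P[:,1]-q[1])-R,c,loss="soft_l1",f_scale=.002)
    return f.x,np.abs(f.fun).mean()
E
python3 - <<'E'
from h import *
R=lambda a:np.round(a,4).tolist()
for nm,c,r,zl,zh in(("shaker",(.342,.324),.022,.015,.07),("chilli",(.449,.055),.0295,.015,.06),("spice",(.493,-.032),.0225,.02,.1),("spray",(.507,.204),.021,.015,.08),("egg",(.418,.157),.021,.015,.03)):
    A=pts(c,r+.015,zl,zh); 
    for P,_ in A: print(nm,len(P),*map(R,circ(P,c,r)) if len(P)>10 else "")
    P=np.vstack([a[0] for a in A]); print("  both",*map(R,circ(P,c,r)), "top", R(np.percentile(np.vstack([a[0] for a in pts(c,r+.01,.01,.2)])[:,2],99)))
A=pts((.379,.241),.06,.008,.07)
Y=[]
for P,c in A:
    h=cv2.cvtColor(c[None],cv2.COLOR_BGR2HSV)[0]; Y.append(P[(h[:,0]>20)&(h[:,0]<34)&(h[:,1]>120)])
for y in Y+[np.vstack(Y)]:
  best=None
  for a0 in np.arange(0,3.1,.5):
    def f(q):
        d=y-[q[0],q[1],.029]; c,s=np.cos(q[2]),np.sin(q[2])
        e=np.stack([(d[:,0]*c+d[:,1]*s)/.0405,(d[:,1]*c-d[:,0]*s)/.029,d[:,2]/.029],1)
        return (np.linalg.norm(e,axis=1)-1)*.03
    s=least_squares(f,[.379,.241,a0],loss="soft_l1",f_scale=.002)
    if best is None or s.cost<best.cost: best=s
  print("lemon",len(y),R(best.x),np.degrees(best.x[2])%180,R(np.abs(best.fun).mean()))
E
```

```text
shaker 364 [0.3394, 0.3276] 0.0021
shaker 453 [0.3424, 0.3219] 0.0028
  both [0.3425, 0.3244] 0.0033 top 0.0892
chilli 593 [0.4479, 0.0564] 0.0013
chilli 309 [0.4511, 0.0523] 0.0015
  both [0.4494, 0.055] 0.002 top 0.0869
spice 1006 [0.491, -0.0323] 0.0009
spice 228 [0.4935, -0.0333] 0.0012
  both [0.4914, -0.0325] 0.0011 top 0.1066
spray 534 [0.5047, 0.2049] 0.0011
spray 384 [0.5074, 0.2042] 0.0009
  both [0.506, 0.2044] 0.0013 top 0.1316
egg 105 [0.4194, 0.1566] 0.0015
egg 94 [0.4179, 0.1591] 0.0011
  both [0.4181, 0.1581] 0.0015 top 0.0427
lemon 600 [0.3771, 0.2444, -0.7959] 134.40059465830714 0.0013
lemon 394 [0.3818, 0.2403, 2.3102] 132.36444149800352 0.0008
lemon 994 [0.3792, 0.2427, 2.4823] 142.22795841455093 0.0013
```

```bash
cat >> h.py <<'E'
def go(x,y,z,ang=None):
    """remaining move in tool axes/units; ang = world angle (deg) of closing line"""
    from scipy.spatial.transform import Rotation as Ro
    o=get_obs(); q=o["tool_rot"]; r=Ro.from_quat([q[1],q[2],q[3],q[0]]).as_matrix()
    d=(np.array([x,y,z])-o["tool_pos"])
    a=np.degrees(np.arctan2(r[1,1],r[0,1])); tw=0 if ang is None else -(((ang-a)+90)%180-90)/6
    print("t",round(float(o["clock"]),2),"units",np.round(r.T@d/.04,2),"twist",round(tw,2),"ang",round(a,1),"tilt",round(float(r[2,2]),4),"w",round(float(o["width"]),4),"F",np.round(o["finger_force"],1))
E
python3 -m inch '[{"dp":[0.5,-0.5,0],"twist":0},{"dp":[0.6,-0.6,0],"twist":0},{"dp":[0.65,-0.65,0],"twist":0},{"dp":[0.65,-0.65,0],"twist":0},{"dp":[0.65,-0.65,0],"twist":0},{"dp":[0.65,-0.65,0],"twist":0},{"dp":[0.65,-0.65,0],"twist":0},{"dp":[0.65,-0.65,0],"twist":0},{"dp":[0.55,-0.55,0],"twist":0},{"dp":[0.5,-0.55,0],"twist":0},{"dp":[0,0,0.3],"twist":-0.9},{"dp":[0,0,0.4],"twist":-0.9},{"dp":[0,0,0.4],"twist":-0.9},{"dp":[0,0,0.4],"twist":-0.9},{"dp":[0,0,0.4],"twist":-0.9},{"dp":[0,0,0.4],"twist":-1},{"dp":[0,0,0.3],"twist":-1},{"dp":[0,0,0.2],"twist":-1},{"dp":[0,0,0],"twist":0},{"dp":[0,0,0],"twist":0}]' 85
python3 - <<'E'
from h import *
go(.380,.242,.006,45)
im,d=get_image("wrist"); cv2.imwrite("pics/w1.png",im)
C=cloud("wrist",im,d); h=cv2.cvtColor(im,cv2.COLOR_BGR2HSV)
m=(cv2.inRange(h,(20,110,60),(34,255,255))>0)&(np.hypot(C[...,0]-.38,C[...,1]-.24)<.07)&(C[...,2]>.01)
Q=C[m]; print(len(Q),np.median(Q,0),Q[:,2].max(),cv2.minAreaRect((Q[:,:2]*1000).astype(np.float32)))
E
```

```text
clock: 1.77
tool_pos: [0.3804, 0.2418, 0.1186]
tool_rot: [-0.001, 0.384, 0.923, -0.001]
wrist_force: [0.6, -0.1, 0.4]
width: 0.0853
finger_force: 0.0
t 1.77 units [0.01 0.   2.82] twist -0.03 ang 44.8 tilt -1.0 w 0.0853 F 0.0
6117 [0.37379214 0.24833567 0.05127665] 0.05987857875137351 ((378.8108825683594, 243.49510192871094), (63.08501434326172, 64.15214538574219), 89.43927001953125)
```

View pics/w1.png

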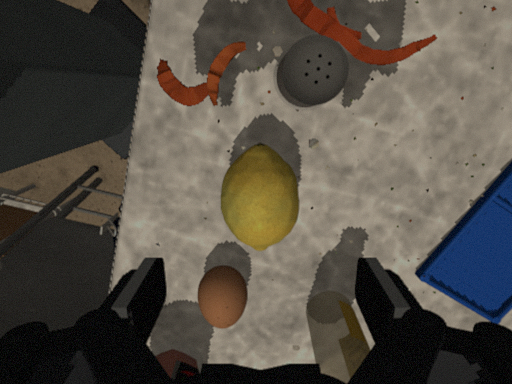

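The wrist view shows the lemon at (260,197) with its long axis square to the closing line, the egg at (222,297) and the shaker at (313,70), all clear of the fingers. I descend and grip.

```bash
python3 -m inch '[{"dp":[0,0,0.3],"twist":0},{"dp":[0,0,0.4],"twist":0},{"dp":[0,0,0.45],"twist":0},{"dp":[0,0,0.45],"twist":0},{"dp":[0,0,0.45],"twist":0},{"dp":[0,0,0.4],"twist":0},{"dp":[0,0,0.25],"twist":0},{"dp":[0,0,0.1],"twist":0},{"dp":[0,0,0],"twist":0}]' 85
python3 -m inch '[{"dp":[0,0,0],"twist":0},{"dp":[0,0,0],"twist":0},{"dp":[0,0,0],"twist":0},{"dp":[0,0,0],"twist":0},{"dp":[0,0,0],"twist":0},{"dp":[0,0,0],"twist":0},{"dp":[0,0,0],"twist":0},{"dp":[0,0,0],"twist":0},{"dp":[0,0,0],"twist":0},{"dp":[0,0,0],"twist":0}]' 40
python3 -c "
from h import *
go(.38,.242,.16)"
```

```text
clock: 2.57
tool_pos: [0.3804, 0.2417, 0.0064]
tool_rot: [-0.001, 0.383, 0.924, -0.001]
wrist_force: [0.3, 0.2, 0.2]
width: 0.0846
finger_force: 0.0
clock: 3.4
tool_pos: [0.3823, 0.2426, 0.0092]
tool_rot: [0.001, 0.383, 0.924, 0.001]
wrist_force: [-0.8, -0.6, 5.2]
width: 0.0544
finger_force: 62.8
t 3.4 units [ 0.03 -0.04 -3.77] twist 0 ang 45.0 tilt -1.0 w 0.0544 F 62.8
```

```bash
python3 -m inch '[{"dp":[0,0,-0.2],"twist":0},{"dp":[0,0,-0.4],"twist":-0.3},{"dp":[0,0,-0.5],"twist":-0.5},{"dp":[0,0,-0.5],"twist":-0.5},{"dp":[0,0,-0.4],"twist":-0.5},{"dp":[0,0,-0.3],"twist":-0.4},{"dp":[0,0,-0.1],"twist":0},{"dp":[0,0,0],"twist":0}]'
python3 -c "
from h import *
go(.546,.422,.016,58)"
```

```text
clock: 4.07
tool_pos: [0.382, 0.2425, 0.1052]
tool_rot: [0.001, 0.274, 0.962, 0.001]
wrist_force: [0.7, 0.7, -1.3]
width: 0.0545
finger_force: 63.5
t 4.07 units [-1.11  5.97  2.25] twist 0.02 ang 58.1 tilt -1.0 w 0.0545 F 63.5
```

```bash
python3 -m inch '[{"dp":[-0.05,0.3,0],"twist":0},{"dp":[-0.1,0.5,0],"twist":0},{"dp":[-0.1,0.6,0],"twist":0},{"dp":[-0.12,0.65,0],"twist":0},{"dp":[-0.12,0.65,0],"twist":0},{"dp":[-0.12,0.65,0],"twist":0},{"dp":[-0.12,0.65,0],"twist":0},{"dp":[-0.12,0.6,0],"twist":0},{"dp":[-0.12,0.55,0],"twist":0},{"dp":[-0.08,0.45,0],"twist":0},{"dp":[-0.06,0.37,0],"twist":0},{"dp":[0,0,0],"twist":0},{"dp":[0,0,0],"twist":0}]'
python3 - <<'E'
from h import *
go(.546,.422,.014,58)
im,d=get_image("wrist"); cv2.imwrite("pics/w2.png",im)
C=cloud("wrist",im,d); h=cv2.cvtColor(im,cv2.COLOR_BGR2HSV)
m=(cv2.inRange(h,(105,150,60),(122,255,255))>0)&(C[...,2]>-.01)&(C[...,2]<.03)
Q=C[m]; print(len(Q),np.median(Q,0),cv2.minAreaRect((Q[:,:2]*1000).astype(np.float32)))
E
```

```text
clock: 5.15
tool_pos: [0.5439, 0.4212, 0.1016]
tool_rot: [-0.001, 0.274, 0.962, -0.001]
wrist_force: [0.0, -0.0, -1.1]
width: 0.0542
finger_force: 63.6
t 5.15 units [-0.04  0.05  2.19] twist 0.03 ang 58.2 tilt -1.0 w 0.0542 F 63.6
11941 [0.53192533 0.41175572 0.00387104] ((556.1521606445312, 379.2035827636719), (91.14665222167969, 178.27777099609375), 13.223418235778809)
```

View pics/w2.png

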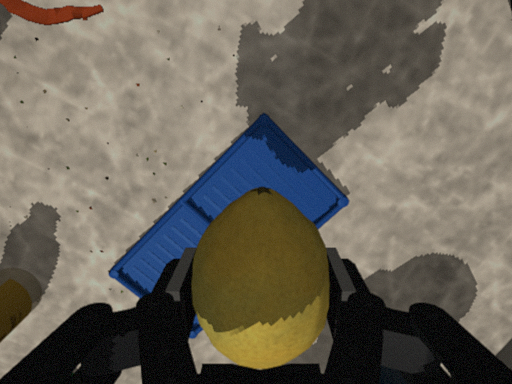

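The wrist view confirms the blue tray (centre .556,.379, yaw 13.2°), with the lemon held at (260,275) over its far bay. I lower it and release.

```bash
python3 -m inch '[{"dp":[0,0.05,0.2],"twist":0},{"dp":[0,0,0.3],"twist":0},{"dp":[0,0,0.35],"twist":0},{"dp":[0,0,0.35],"twist":0},{"dp":[0,0,0.35],"twist":0},{"dp":[0,0,0.25],"twist":0},{"dp":[0,0,0.15],"twist":0},{"dp":[0,0,0.1],"twist":0},{"dp":[0,0,0.06],"twist":0},{"dp":[0,0,0],"twist":0},{"dp":[0,0,0],"twist":0}]'
python3 -c "
from h import *
go(.546,.4215,.014,58)"
```

```text
clock: 6.12
tool_pos: [0.5461, 0.4236, 0.0196]
tool_rot: [0.0, 0.274, 0.962, 0.0]
wrist_force: [0.5, -0.0, -0.8]
width: 0.0543
finger_force: 63.6
t 6.12 units [-0.03 -0.05  0.14] twist 0.03 ang 58.2 tilt -1.0 w 0.0543 F 63.6
```

```bash
python3 -m inch '[{"dp":[0,-0.05,0.06],"twist":0},{"dp":[0,0,0.06],"twist":0},{"dp":[0,0,0.02],"twist":0},{"dp":[0,0,0],"twist":0}]'
python3 -m inch '[{"dp":[0,0,0],"twist":0},{"dp":[0,0,0],"twist":0},{"dp":[0,0,0],"twist":0},{"dp":[0,0,0],"twist":0},{"dp":[0,0,0],"twist":0},{"dp":[0,0,0],"twist":0}]' 75
python3 -m inch '[{"dp":[0,0,-0.1],"twist":0},{"dp":[0,0,-0.3],"twist":0},{"dp":[0,0,-0.5],"twist":0},{"dp":[0,0,-0.6],"twist":0},{"dp":[0,0,-0.6],"twist":0},{"dp":[0,0,-0.6],"twist":0},{"dp":[0,0,-0.5],"twist":0},{"dp":[0,0,-0.3],"twist":0},{"dp":[0,0,-0.1],"twist":0},{"dp":[0,0,0],"twist":0},{"dp":[0,0,0],"twist":0}]'
python3 - <<'E'
from h import *
go(.342,.3245,.12,103)
im,d=get_image("wrist"); cv2.imwrite("pics/w3.png",im)
C=cloud("wrist",im,d); h=cv2.cvtColor(im,cv2.COLOR_BGR2HSV)
m=(cv2.inRange(h,(20,110,60),(34,255,255))>0)&(np.hypot(C[...,0]-.546,C[...,1]-.42)<.07)&(C[...,2]>.01)
Q=C[m]; print(len(Q),np.median(Q,0),Q[:,2].max(),cv2.minAreaRect((Q[:,:2]*1000).astype(np.float32)))
E
```

```text
clock: 6.45
tool_pos: [0.5446, 0.4215, 0.0134]
tool_rot: [0.0, 0.274, 0.962, 0.0]
wrist_force: [-0.1, 0.4, -1.4]
width: 0.0547
finger_force: 63.6
clock: 6.95
tool_pos: [0.5446, 0.4216, 0.0134]
tool_rot: [0.0, 0.274, 0.962, 0.0]
wrist_force: [-0.7, 0.4, -0.4]
width: 0.0746
finger_force: 0.0
clock: 7.87
tool_pos: [0.5441, 0.4212, 0.1563]
tool_rot: [-0.001, 0.274, 0.962, -0.001]
wrist_force: [0.1, 0.3, -0.6]
width: 0.0749
finger_force: 0.0
t 7.87 units [ 3.02 -4.72  0.92] twist -7.47 ang 58.2 tilt -1.0 w 0.0749 F 0.0
4744 [0.53615182 0.42599237 0.05357354] 0.06270339227092864 ((541.3880004882812, 421.9319152832031), (63.19659423828125, 64.18190002441406), 12.468073844909668)
```

```bash
python3 -m inch '[{"dp":[0.2,-0.3,0],"twist":0},{"dp":[0.35,-0.52,0],"twist":0},{"dp":[0.37,-0.6,0],"twist":0},{"dp":[0.4,-0.65,0],"twist":0},{"dp":[0.4,-0.65,0],"twist":0},{"dp":[0.4,-0.6,0],"twist":0},{"dp":[0.35,-0.55,0],"twist":0},{"dp":[0.3,-0.5,0],"twist":0},{"dp":[0.25,-0.35,0],"twist":0},{"dp":[0,0,0],"twist":0.8},{"dp":[0,0,0.1],"twist":1},{"dp":[0,0,0.1],"twist":1},{"dp":[0,0,0.1],"twist":1},{"dp":[0,0,0.1],"twist":1},{"dp":[0,0,0.1],"twist":1},{"dp":[0,0,0],"twist":1},{"dp":[0,0,0],"twist":0.7},{"dp":[0,0,0],"twist":0},{"dp":[0,0,0],"twist":0}]' 85
python3 - <<'E'
from h import *
go(.342,.3245,.025,13)
im,d=get_image("wrist"); cv2.imwrite("pics/w4.png",im)
C=cloud("wrist",im,d)
m=(np.hypot(C[...,0]-.342,C[...,1]-.3245)<.04)
for zl,zh in((.08,.095),(.02,.07)):
    Q=C[m&(C[...,2]>zl)&(C[...,2]<zh)]; print(len(Q),np.median(Q,0),cv2.minEnclosingCircle((Q[:,:2]*1000).astype(np.float32)))
E
```

```text
clock: 9.5
tool_pos: [0.3417, 0.3243, 0.1359]
tool_rot: [-0.0, 0.62, 0.784, -0.001]
wrist_force: [0.0, 0.9, 0.0]
width: 0.0849
finger_force: 0.0
t 9.5 units [0.01 0.02 2.77] twist 0.05 ang 13.3 tilt -1.0 w 0.0849 F 0.0
1760 [0.33856634 0.32698689 0.08654798] ((338.97613525390625, 324.65362548828125), 16.13323211669922)
1491 [0.33970898 0.34071318 0.04317994] ((338.21343994140625, 340.18603515625), 29.895105361938477)
```

View pics/w4.png

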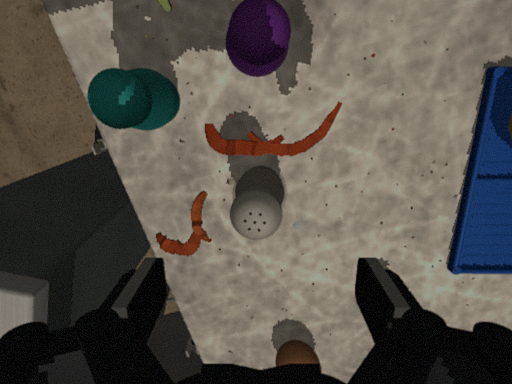

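The wrist view shows the shaker dome at (257,215), between the fingers and clear of the purple and turquoise look-alikes. I grasp it.

```bash
python3 -m inch '[{"dp":[0,-0.04,0.25],"twist":0},{"dp":[0,0,0.4],"twist":0},{"dp":[0,0,0.45],"twist":0},{"dp":[0,0,0.45],"twist":0},{"dp":[0,0,0.45],"twist":0},{"dp":[0,0,0.4],"twist":0},{"dp":[0,0,0.25],"twist":0},{"dp":[0,0,0.1],"twist":0},{"dp":[0,0,0],"twist":0},{"dp":[0,0,0],"twist":0}]'
python3 -m inch '[{"dp":[0,0,0],"twist":0},{"dp":[0,0,0],"twist":0},{"dp":[0,0,0],"twist":0},{"dp":[0,0,0],"twist":0},{"dp":[0,0,0],"twist":0},{"dp":[0,0,0],"twist":0},{"dp":[0,0,0],"twist":0},{"dp":[0,0,0],"twist":0},{"dp":[0,0,0],"twist":0},{"dp":[0,0,0],"twist":0}]' 30
python3 -m inch '[{"dp":[0,0,-0.1],"twist":0},{"dp":[0,0,-0.25],"twist":0},{"dp":[0,0,-0.4],"twist":0},{"dp":[0,0,-0.4],"twist":0},{"dp":[0,0,-0.4],"twist":0},{"dp":[0,0,-0.25],"twist":0},{"dp":[0,0,-0.1],"twist":0},{"dp":[0,0,0],"twist":0}]'
python3 -c "
from h import *
go(.566,.3366,.03,13.2)"
```

```text
clock: 10.38
tool_pos: [0.3411, 0.3246, 0.0277]
tool_rot: [0.0, 0.621, 0.784, 0.0]
wrist_force: [0.2, -0.7, -0.4]
width: 0.0849
finger_force: 0.0
clock: 11.22
tool_pos: [0.3416, 0.325, 0.0286]
tool_rot: [0.0, 0.621, 0.784, 0.001]
wrist_force: [-0.6, -0.5, 5.4]
width: 0.0389
finger_force: 60.3
clock: 11.88
tool_pos: [0.3414, 0.3248, 0.1045]
tool_rot: [0.0, 0.621, 0.784, 0.001]
wrist_force: [0.7, -0.6, -1.1]
width: 0.0381
finger_force: 60.4
t 11.88 units [-1.    5.53  1.87] twist -0.0 ang 13.2 tilt -1.0 w 0.0381 F 60.4
```

```bash
python3 -m inch '[{"dp":[-0.06,0.25,0],"twist":0},{"dp":[-0.08,0.4,0],"twist":0},{"dp":[-0.1,0.55,0],"twist":0},{"dp":[-0.1,0.6,0],"twist":0},{"dp":[-0.1,0.65,0],"twist":0},{"dp":[-0.1,0.65,0],"twist":0},{"dp":[-0.1,0.65,0],"twist":0},{"dp":[-0.1,0.6,0],"twist":0},{"dp":[-0.1,0.5,0],"twist":0},{"dp":[-0.08,0.4,0],"twist":0},{"dp":[-0.08,0.28,0],"twist":0},{"dp":[0,0,0.2],"twist":0},{"dp":[0,0,0.3],"twist":0},{"dp":[0,0,0.3],"twist":0},{"dp":[0,0,0.3],"twist":0},{"dp":[0,0,0.2],"twist":0},{"dp":[0,0,0.1],"twist":0},{"dp":[0,0,0],"twist":0},{"dp":[0,0,0],"twist":0}]'
python3 -c "
from h import *
go(.566,.3366,.0335,13.2)"
```

```text
clock: 13.47
tool_pos: [0.5651, 0.3361, 0.0472]
tool_rot: [-0.0, 0.621, 0.784, -0.0]
wrist_force: [0.7, -0.4, -1.2]
width: 0.0385
finger_force: 60.5
t 13.47 units [0.01 0.03 0.34] twist 0.0 ang 13.2 tilt -1.0 w 0.0385 F 60.5
```

```bash
python3 -m inch '[{"dp":[0,0.03,0.12],"twist":0},{"dp":[0,0,0.12],"twist":0},{"dp":[0,0,0.08],"twist":0},{"dp":[0,0,0.02],"twist":0},{"dp":[0,0,0],"twist":0},{"dp":[0,0,0],"twist":0}]'
python3 -c "
from h import *
go(.566,.3366,.0335,13.2)"
```

```text
clock: 13.97
tool_pos: [0.5665, 0.3362, 0.0337]
tool_rot: [-0.0, 0.621, 0.784, -0.0]
wrist_force: [-0.6, -0.2, -1.3]
width: 0.0385
finger_force: 60.5
t 13.97 units [ 0.01 -0.01  0.  ] twist -0.0 ang 13.2 tilt -1.0 w 0.0385 F 60.5
```

```bash
python3 -m inch '[{"dp":[0,0,0.03],"twist":0},{"dp":[0,0,0],"twist":0},{"dp":[0,0,0],"twist":0}]'
python3 -m inch '[{"dp":[0,0,0],"twist":0},{"dp":[0,0,0],"twist":0},{"dp":[0,0,0],"twist":0},{"dp":[0,0,0],"twist":0},{"dp":[0,0,0],"twist":0},{"dp":[0,0,0],"twist":0}]' 70
python3 -m inch '[{"dp":[0,0,-0.1],"twist":0},{"dp":[0,0,-0.3],"twist":0},{"dp":[0,0,-0.5],"twist":0},{"dp":[0,0,-0.7],"twist":0},{"dp":[0,0,-0.8],"twist":0},{"dp":[0,0,-0.8],"twist":0},{"dp":[0,0,-0.8],"twist":0},{"dp":[0,0,-0.6],"twist":0},{"dp":[0,0,-0.3],"twist":0},{"dp":[0,0,0],"twist":0},{"dp":[0,0,0],"twist":0}]'
python3 - <<'E'
from h import *
go(.4915,-.0325,.23,103.2)
im,d=get_image("wrist"); cv2.imwrite("pics/w5.png",im)
C=cloud("wrist",im,d)
m=(np.hypot(C[...,0]-.566,C[...,1]-.3366)<.04)
for zl,zh in((.084,.1),(.02,.07)):
    Q=C[m&(C[...,2]>zl)&(C[...,2]<zh)]; print(len(Q),np.median(Q,0),Q[:,2].max(),cv2.minEnclosingCircle((Q[:,:2]*1000).astype(np.float32)))
E
```

```text
clock: 14.22
tool_pos: [0.5667, 0.3363, 0.0328]
tool_rot: [0.0, 0.621, 0.784, 0.0]
wrist_force: [0.2, -0.3, -1.5]
width: 0.0389
finger_force: 60.5
clock: 14.72
tool_pos: [0.5665, 0.3362, 0.0326]
tool_rot: [0.0, 0.621, 0.784, 0.0]
wrist_force: [-0.6, -0.1, -0.1]
width: 0.0698
finger_force: 0.0
clock: 15.63
tool_pos: [0.5665, 0.3362, 0.2288]
tool_rot: [0.0, 0.621, 0.784, 0.0]
wrist_force: [-0.8, -0.1, -0.4]
width: 0.07
finger_force: 0.0
t 15.63 units [-8.55 -3.93 -0.03] twist -15.0 ang 13.2 tilt -1.0 w 0.07 F 0.0
808 [0.56355485 0.33680027 0.08862886] 0.09167919565859689 ((564.0260009765625, 335.7698974609375), 14.90686321258545)
574 [0.56443146 0.3507067  0.04739639] 0.06959999766915592 ((565.6961059570312, 336.01495361328125), 21.38674545288086)
```

View pics/w5.png

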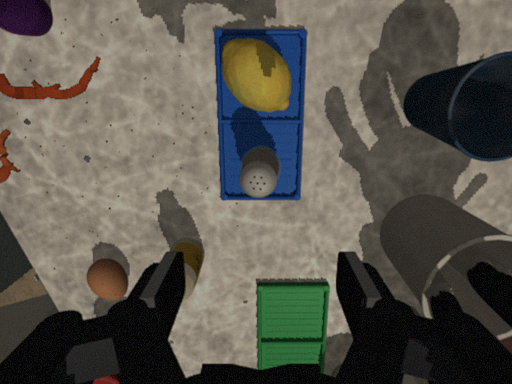

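The view shows the shaker upright at (258,182) and the lemon at (258,75), each centred in its bay. Next is the spice jar.

```bash
python3 -m inch '[{"dp":[-0.3,-0.13,0],"twist":0},{"dp":[-0.5,-0.23,0],"twist":0},{"dp":[-0.6,-0.28,0],"twist":0},{"dp":[-0.65,-0.3,0],"twist":0},{"dp":[-0.65,-0.3,0],"twist":0},{"dp":[-0.65,-0.3,0],"twist":0},{"dp":[-0.65,-0.3,0],"twist":0},{"dp":[-0.65,-0.3,0],"twist":0},{"dp":[-0.65,-0.3,0],"twist":0},{"dp":[-0.65,-0.3,0],"twist":0},{"dp":[-0.65,-0.3,0],"twist":0},{"dp":[-0.6,-0.28,0],"twist":0},{"dp":[-0.5,-0.23,0],"twist":0},{"dp":[-0.5,-0.23,0],"twist":0},{"dp":[-0.35,-0.15,0],"twist":0},{"dp":[0,0,0],"twist":0},{"dp":[0,0,0],"twist":0}]' 85
python3 - <<'E'
from h import *
go(.4915,-.0325,.042,13.2)
im,d=get_image("wrist"); cv2.imwrite("pics/w6.png",im)
C=cloud("wrist",im,d)
def t(c,r,zl,zh):
    Q=C[(np.hypot(C[...,0]-c[0],C[...,1]-c[1])<r)&(C[...,2]>zl)&(C[...,2]<zh)]; print(len(Q),Q[:,2].max(),cv2.minEnclosingCircle((Q[:,:2]*1000).astype(np.float32)))
t((.4915,-.0325),.04,.1,.12); t((.449,.055),.05,.08,.1)
h=cv2.cvtColor(im,cv2.COLOR_BGR2HSV)
m=(cv2.inRange(h,(50,150,40),(78,255,255))>0)&(C[...,2]>-.01)&(C[...,2]<.02)
Q=C[m]; print(len(Q),np.median(Q,0),cv2.minAreaRect((Q[:,:2]*1000).astype(np.float32)))
E
```

```text
clock: 17.1
tool_pos: [0.4903, -0.0333, 0.2265]
tool_rot: [-0.002, 0.622, 0.783, -0.001]
wrist_force: [1.0, 0.8, -0.5]
width: 0.0847
finger_force: 0.0
t 17.1 units [0.   0.05 4.61] twist -0.02 ang 13.1 tilt -1.0 w 0.0847 F 0.0
2124 0.10685157654158611 ((492.1321716308594, -32.34202194213867), 22.407703399658203)
3931 0.08761305634553779 ((449.4147033691406, 54.31069564819336), 27.93387794494629)
9033 [0.67050023 0.11141086 0.00424463] ((666.3368530273438, 94.12096405029297), (91.43203735351562, 152.9121551513672), 13.550026893615723)
```

View pics/w6.png

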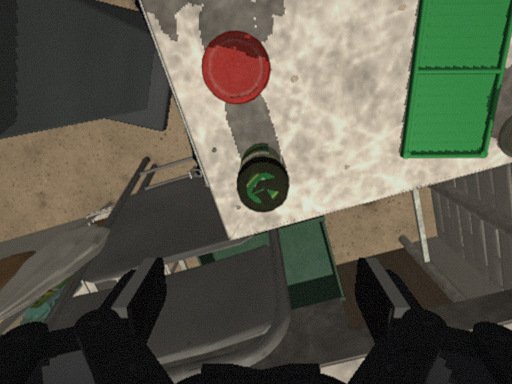

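The wrist view shows the spice cap at (262,183), centred between the fingers, with chilli at (236,67). I go down and grip.

```bash
python3 -m inch '[{"dp":[0,0.03,0.25],"twist":0},{"dp":[0,0,0.4],"twist":0},{"dp":[0,0,0.5],"twist":0},{"dp":[0,0,0.6],"twist":0},{"dp":[0,0,0.6],"twist":0},{"dp":[0,0,0.6],"twist":0},{"dp":[0,0,0.6],"twist":0},{"dp":[0,0,0.5],"twist":0},{"dp":[0,0,0.3],"twist":0},{"dp":[0,0,0.15],"twist":0},{"dp":[0,0,0.05],"twist":0},{"dp":[0,0,0],"twist":0},{"dp":[0,0,0],"twist":0}]'
python3 -m inch '[{"dp":[0,0,0],"twist":0},{"dp":[0,0,0],"twist":0},{"dp":[0,0,0],"twist":0},{"dp":[0,0,0],"twist":0},{"dp":[0,0,0],"twist":0},{"dp":[0,0,0],"twist":0},{"dp":[0,0,0],"twist":0},{"dp":[0,0,0],"twist":0},{"dp":[0,0,0],"twist":0},{"dp":[0,0,0],"twist":0}]' 30
python3 -m inch '[{"dp":[0,0,-0.1],"twist":0},{"dp":[0,0,-0.25],"twist":0},{"dp":[0,0,-0.4],"twist":-0.3},{"dp":[0,0,-0.4],"twist":-0.6},{"dp":[0,0,-0.4],"twist":-1},{"dp":[0,0,-0.25],"twist":-1},{"dp":[0,0,-0.1],"twist":-1},{"dp":[0,0,0],"twist":-1},{"dp":[0,0,0],"twist":-1},{"dp":[0,0,0],"twist":-1},{"dp":[0,0,0],"twist":-1},{"dp":[0,0,0],"twist":-1},{"dp":[0,0,0],"twist":-1},{"dp":[0,0,0],"twist":-1},{"dp":[0,0,0],"twist":-1},{"dp":[0,0,0],"twist":-1},{"dp":[0,0,0],"twist":-1},{"dp":[0,0,0],"twist":-1},{"dp":[0,0,0],"twist":-0.1},{"dp":[0,0,0],"twist":0}]'
python3 -c "
from h import *
go(.6725,.062,.048,103.2)"
```

```text
clock: 18.23
tool_pos: [0.4937, -0.0324, 0.0477]
tool_rot: [0.001, 0.621, 0.784, 0.0]
wrist_force: [-0.3, 0.1, 0.1]
width: 0.085
finger_force: 0.0
clock: 19.07
tool_pos: [0.4933, -0.0326, 0.0475]
tool_rot: [0.001, 0.621, 0.784, 0.0]
wrist_force: [-2.7, -0.8, 6.2]
width: 0.0436
finger_force: 58.4
clock: 20.73
tool_pos: [0.4926, -0.0323, 0.1226]
tool_rot: [-0.0, -0.114, 0.993, 0.0]
wrist_force: [0.3, -1.0, -1.9]
width: 0.0435
finger_force: 58.3
t 20.73 units [-4.92  1.28  1.87] twist -0.02 ang 103.1 tilt -1.0 w 0.0435 F 58.3
```

```bash
python3 -m inch '[{"dp":[-0.25,0.08,0],"twist":0},{"dp":[-0.4,0.1,0],"twist":0},{"dp":[-0.5,0.13,0],"twist":0},{"dp":[-0.6,0.15,0],"twist":0},{"dp":[-0.6,0.15,0],"twist":0},{"dp":[-0.6,0.15,0],"twist":0},{"dp":[-0.6,0.15,0],"twist":0},{"dp":[-0.5,0.14,0],"twist":0},{"dp":[-0.4,0.1,0],"twist":0},{"dp":[-0.3,0.08,0],"twist":0},{"dp":[-0.17,0.05,0],"twist":0},{"dp":[0,0,0.15],"twist":0},{"dp":[0,0,0.3],"twist":0},{"dp":[0,0,0.3],"twist":0},{"dp":[0,0,0.3],"twist":0},{"dp":[0,0,0.2],"twist":0},{"dp":[0,0,0.1],"twist":0},{"dp":[0,0,0],"twist":0},{"dp":[0,0,0],"twist":0}]'
python3 -c "
from h import *
go(.6725,.062,.0515,103.2)"
```

```text
clock: 22.32
tool_pos: [0.6725, 0.0623, 0.0683]
tool_rot: [-0.0, -0.115, 0.993, 0.0]
wrist_force: [-0.0, 0.5, -0.9]
width: 0.0437
finger_force: 58.4
t 22.32 units [ 0.   -0.01  0.42] twist -0.0 ang 103.2 tilt -1.0 w 0.0437 F 58.4
```

```bash
python3 -m inch '[{"dp":[0,0,0.1],"twist":0},{"dp":[0,0,0.15],"twist":0},{"dp":[0,0,0.1],"twist":0},{"dp":[0,0,0.06],"twist":0},{"dp":[0,0,0],"twist":0},{"dp":[0,0,0],"twist":0}]'
python3 -c "
from h import *
go(.6725,.062,.0515,103.2)"
```

```text
clock: 22.82
tool_pos: [0.6726, 0.0625, 0.052]
tool_rot: [-0.0, -0.115, 0.993, 0.0]
wrist_force: [0.9, -0.7, -1.1]
width: 0.0434
finger_force: 58.4
t 22.82 units [ 0.01 -0.01  0.01] twist -0.0 ang 103.2 tilt -1.0 w 0.0434 F 58.4
```

```bash
python3 -m inch '[{"dp":[0,0,0.03],"twist":0},{"dp":[0,0,0],"twist":0},{"dp":[0,0,0],"twist":0}]'
python3 -m inch '[{"dp":[0,0,0],"twist":0},{"dp":[0,0,0],"twist":0},{"dp":[0,0,0],"twist":0},{"dp":[0,0,0],"twist":0},{"dp":[0,0,0],"twist":0},{"dp":[0,0,0],"twist":0}]' 65
python3 -m inch '[{"dp":[0,0,-0.1],"twist":0},{"dp":[0,0,-0.3],"twist":0},{"dp":[0,0,-0.5],"twist":0},{"dp":[0,0,-0.7],"twist":0},{"dp":[0,0,-0.8],"twist":0},{"dp":[0,0,-0.8],"twist":0},{"dp":[0,0,-0.7],"twist":0},{"dp":[0,0,-0.5],"twist":0},{"dp":[0,0,-0.2],"twist":0},{"dp":[0,0,0],"twist":0},{"dp":[0,0,0],"twist":0}]'
python3 - <<'E'
from h import *
go(.4495,.0545,.22,13.2)
im,d=get_image("wrist"); cv2.imwrite("pics/w7.png",im)
C=cloud("wrist",im,d)
def t(c,r,zl,zh):
    Q=C[(np.hypot(C[...,0]-c[0],C[...,1]-c[1])<r)&(C[...,2]>zl)&(C[...,2]<zh)]; print(len(Q),Q[:,2].max(),cv2.minEnclosingCircle((Q[:,:2]*1000).astype(np.float32)))
t((.6725,.062),.04,.105,.125)
h=cv2.cvtColor(im,cv2.COLOR_BGR2HSV)
m=(cv2.inRange(h,(50,150,40),(78,255,255))>0)&(C[...,2]>-.01)&(C[...,2]<.02)
Q=C[m]; print(len(Q),cv2.minAreaRect((Q[:,:2]*1000).astype(np.float32)))
E
```

```text
clock: 23.07
tool_pos: [0.6729, 0.0624, 0.0517]
tool_rot: [0.0, -0.115, 0.993, -0.0]
wrist_force: [-1.9, -0.6, 3.2]
width: 0.0438
finger_force: 58.7
clock: 23.57
tool_pos: [0.6726, 0.0624, 0.0507]
tool_rot: [-0.0, -0.115, 0.993, 0.0]
wrist_force: [0.4, -0.8, 1.1]
width: 0.065
finger_force: 0.0
clock: 24.48
tool_pos: [0.6725, 0.0624, 0.2348]
tool_rot: [0.0, -0.115, 0.993, -0.0]
wrist_force: [-0.8, -0.6, -0.4]
width: 0.0652
finger_force: 0.0
t 24.48 units [5.47 1.08 0.37] twist 15.0 ang 103.2 tilt -1.0 w 0.0652 F 0.0
1964 0.10911598132526534 ((671.9382934570312, 61.671661376953125), 22.167339324951172)
6549 ((662.1131591796875, 104.2914810180664), (90.17068481445312, 176.1259307861328), 13.53526496887207)
```

View pics/w7.png

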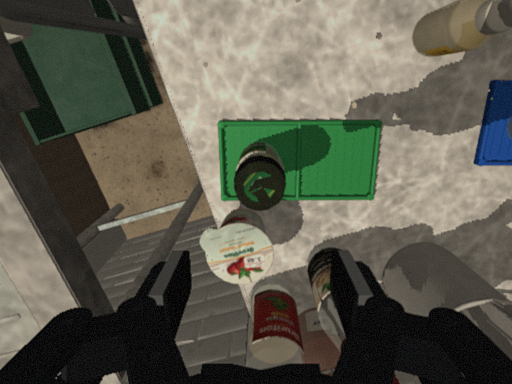

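The spice jar stands upright and centred in the left bay at (260,185), and the right bay (340,160) is free. Now the chilli jar.

```bash
python3 -m inch '[{"dp":[0.3,0.06,0],"twist":0},{"dp":[0.5,0.1,0],"twist":0},{"dp":[0.65,0.13,0],"twist":0},{"dp":[0.7,0.14,0],"twist":0},{"dp":[0.7,0.14,0],"twist":0},{"dp":[0.7,0.14,0],"twist":0},{"dp":[0.65,0.13,0],"twist":0},{"dp":[0.6,0.12,0],"twist":0},{"dp":[0.4,0.07,0],"twist":0},{"dp":[0.27,0.05,0],"twist":0},{"dp":[0,0,0],"twist":0}]' 85
python3 -m inch '[{"dp":[0,0,0],"twist":0.6},{"dp":[0,0,0.2],"twist":1},{"dp":[0,0,0.2],"twist":1},{"dp":[0,0,0.2],"twist":1},{"dp":[0,0,0.2],"twist":1},{"dp":[0,0,0.2],"twist":1},{"dp":[0,0,0.2],"twist":1},{"dp":[0,0,0.2],"twist":1},{"dp":[0,0,0.2],"twist":1},{"dp":[0,0,0.2],"twist":1},{"dp":[0,0,0.2],"twist":1},{"dp":[0,0,0.1],"twist":1},{"dp":[0,0,0],"twist":1},{"dp":[0,0,0],"twist":1},{"dp":[0,0,0],"twist":1},{"dp":[0,0,0],"twist":1},{"dp":[0,0,0],"twist":0.4},{"dp":[0,0,0],"twist":0},{"dp":[0,0,0],"twist":0}]'
python3 - <<'E'
from h import *
go(.4495,.0545,.023,13.2)
im,d=get_image("wrist"); cv2.imwrite("pics/w8.png",im)
C=cloud("wrist",im,d)
Q=C[(np.hypot(C[...,0]-.4495,C[...,1]-.0545)<.05)&(C[...,2]>.075)&(C[...,2]<.1)]; print(len(Q),Q[:,2].max(),cv2.minAreaRect((Q[:,:2]*1000).astype(np.float32)))
E
```

```text
clock: 25.45
tool_pos: [0.4473, 0.0546, 0.2324]
tool_rot: [-0.002, -0.115, 0.993, 0.0]
wrist_force: [0.6, 0.5, -0.2]
width: 0.0849
finger_force: 0.0
clock: 27.03
tool_pos: [0.4494, 0.0546, 0.1496]
tool_rot: [-0.001, 0.661, 0.751, -0.001]
wrist_force: [0.1, -1.0, 0.5]
width: 0.0849
finger_force: 0.0
t 27.03 units [-0.    0.01  3.16] twist -0.99 ang 7.3 tilt -1.0 w 0.0849 F 0.0
5171 0.08697358394450327 ((449.376708984375, 54.53282165527344), (55.14704132080078, 55.12528610229492), 25.26215362548828)
```

View pics/w8.png

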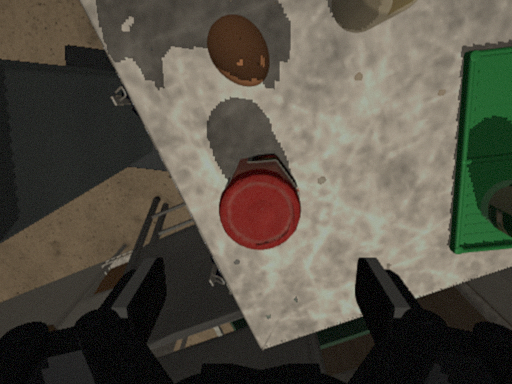

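The chilli lid is centred at (260,208) between the fingers, with the egg clear at (238,50). I grasp it.

```bash
python3 -m inch '[{"dp":[0,0,0.2],"twist":-0.5},{"dp":[0,0,0.4],"twist":-0.5},{"dp":[0,0,0.5],"twist":0},{"dp":[0,0,0.5],"twist":0},{"dp":[0,0,0.5],"twist":0},{"dp":[0,0,0.45],"twist":0},{"dp":[0,0,0.3],"twist":0},{"dp":[0,0,0.2],"twist":0},{"dp":[0,0,0.1],"twist":0},{"dp":[0,0,0],"twist":0},{"dp":[0,0,0],"twist":0}]'
python3 -m inch '[{"dp":[0,0,0],"twist":0},{"dp":[0,0,0],"twist":0},{"dp":[0,0,0],"twist":0},{"dp":[0,0,0],"twist":0},{"dp":[0,0,0],"twist":0},{"dp":[0,0,0],"twist":0},{"dp":[0,0,0],"twist":0},{"dp":[0,0,0],"twist":0},{"dp":[0,0,0],"twist":0},{"dp":[0,0,0],"twist":0}]' 40
python3 -m inch '[{"dp":[0,0,-0.1],"twist":0},{"dp":[0,0,-0.25],"twist":0},{"dp":[0,0,-0.4],"twist":0},{"dp":[0,0,-0.4],"twist":0},{"dp":[0,0,-0.4],"twist":0},{"dp":[0,0,-0.25],"twist":0},{"dp":[0,0,-0.1],"twist":0},{"dp":[0,0,0],"twist":0},{"dp":[0,0,0],"twist":0}]'
python3 -c "
from h import *
go(.652,.1465,.03,13.2)"
```

```text
clock: 28.0
tool_pos: [0.4502, 0.0545, 0.0254]
tool_rot: [0.0, 0.621, 0.784, 0.0]
wrist_force: [0.7, -0.6, -0.0]
width: 0.0849
finger_force: 0.0
clock: 28.83
tool_pos: [0.4508, 0.0545, 0.0266]
tool_rot: [0.001, 0.621, 0.784, 0.0]
wrist_force: [-1.7, -0.2, 5.9]
width: 0.0584
finger_force: 62.9
clock: 29.58
tool_pos: [0.4493, 0.0546, 0.1004]
tool_rot: [-0.0, 0.621, 0.784, -0.0]
wrist_force: [-0.2, 0.2, -2.3]
width: 0.0584
finger_force: 63.1
t 29.58 units [1.08 5.46 1.76] twist 0.0 ang 13.2 tilt -1.0 w 0.0584 F 63.1
```

```bash
python3 -m inch '[{"dp":[0.05,0.25,0],"twist":0},{"dp":[0.08,0.4,0],"twist":0},{"dp":[0.1,0.5,0],"twist":0},{"dp":[0.12,0.6,0],"twist":0},{"dp":[0.13,0.65,0],"twist":0},{"dp":[0.13,0.65,0],"twist":0},{"dp":[0.13,0.65,0],"twist":0},{"dp":[0.12,0.6,0],"twist":0},{"dp":[0.1,0.5,0],"twist":0},{"dp":[0.07,0.4,0],"twist":0},{"dp":[0.05,0.26,0],"twist":0},{"dp":[0,0,0.15],"twist":0},{"dp":[0,0,0.25],"twist":0},{"dp":[0,0,0.3],"twist":0},{"dp":[0,0,0.3],"twist":0},{"dp":[0,0,0.2],"twist":0},{"dp":[0,0,0.1],"twist":0},{"dp":[0,0,0],"twist":0},{"dp":[0,0,0],"twist":0}]'
python3 -c "
from h import *
go(.652,.1465,.0306,13.2)"
```

```text
clock: 31.17
tool_pos: [0.6523, 0.1463, 0.0487]
tool_rot: [-0.0, 0.621, 0.784, -0.0]
wrist_force: [-0.0, -0.1, -2.9]
width: 0.0584
finger_force: 63.4
t 31.17 units [ 0.01 -0.01  0.45] twist -0.0 ang 13.2 tilt -1.0 w 0.0584 F 63.4
```

```bash
python3 -m inch '[{"dp":[0,0,0.1],"twist":0},{"dp":[0,0,0.15],"twist":0},{"dp":[0,0,0.12],"twist":0},{"dp":[0,0,0.08],"twist":0},{"dp":[0,0,0.02],"twist":0},{"dp":[0,0,0],"twist":0},{"dp":[0,0,0],"twist":0}]'
python3 -c "
from h import *
go(.652,.1465,.0306,13.2)"
```

```text
clock: 31.75
tool_pos: [0.6527, 0.1465, 0.0307]
tool_rot: [0.0, 0.621, 0.784, 0.0]
wrist_force: [-2.8, -0.9, 1.4]
width: 0.0582
finger_force: 63.7
t 31.75 units [ 0.   -0.02  0.  ] twist 0.0 ang 13.2 tilt -1.0 w 0.0582 F 63.7
```

Contact has been made, so I release, retreat and check everything.

```bash
python3 -m inch '[{"dp":[0,0,0],"twist":0},{"dp":[0,0,0],"twist":0},{"dp":[0,0,0],"twist":0},{"dp":[0,0,0],"twist":0},{"dp":[0,0,0],"twist":0},{"dp":[0,0,0],"twist":0},{"dp":[0,0,0],"twist":0}]' 78
python3 -m inch '[{"dp":[0,0,-0.1],"twist":0},{"dp":[0,0,-0.3],"twist":0},{"dp":[0,0,-0.5],"twist":0},{"dp":[0,0,-0.7],"twist":0},{"dp":[0,0,-0.8],"twist":0},{"dp":[0,0,-0.8],"twist":0},{"dp":[0,0,-0.8],"twist":0},{"dp":[0,0,-0.6],"twist":0},{"dp":[0,0,-0.6],"twist":0},{"dp":[0,0,-0.3],"twist":0},{"dp":[0,0,0],"twist":0},{"dp":[0,0,0],"twist":0},{"dp":[0,0,0],"twist":0},{"dp":[0,0,0],"twist":0},{"dp":[0,0,0],"twist":0},{"dp":[0,0,0],"twist":0}]'
python3 - <<'E'
from h import *
for n in("scene","side","wrist"):
    im,d=get_image(n); np.savez(f"pics/{n}1.npz",im=im,d=d); cv2.imwrite(f"pics/{n}1.png",im)
R=lambda a:np.round(a,4).tolist()
for nm,c,r,zl,zh in(("shaker",(.566,.336),.022,.02,.07),("chilli",(.652,.1465),.0295,.02,.06),("spice",(.672,.062),.0225,.02,.1),("spray",(.506,.204),.021,.015,.08),("egg",(.418,.158),.021,.015,.03)):
    A=pts(c,r+.012,zl,zh,"1"); P=np.vstack([a[0] for a in A]); print(nm,*map(R,circ(P,c,r)), "top",R(np.percentile(np.vstack([a[0] for a in pts(c,r+.01,.01,.2,"1")])[:,2],99)))
w=cloud("wrist",im,d)
Q=w[(np.hypot(w[...,0]-.652,w[...,1]-.1465)<.04)&(w[...,2]>.08)&(w[...,2]<.1)]; print("chilli lid",cv2.minEnclosingCircle((Q[:,:2]*1000).astype(np.float32)),Q[:,2].max())
E
```

```text
clock: 32.33
tool_pos: [0.6526, 0.1465, 0.0301]
tool_rot: [0.0, 0.621, 0.784, 0.0]
wrist_force: [-0.6, 0.3, -0.5]
width: 0.0778
finger_force: 0.0
clock: 33.67
tool_pos: [0.6519, 0.1464, 0.2483]
tool_rot: [-0.001, 0.621, 0.784, -0.001]
wrist_force: [0.4, 0.2, 0.1]
width: 0.0779
finger_force: 0.0
shaker [0.5695, 0.3362] 0.0025 top 0.0932
chilli [0.6542, 0.1471] 0.0021 top 0.0909
spice [0.6731, 0.0622] 0.0013 top 0.1107
spray [0.506, 0.2044] 0.0012 top 0.1317
egg [0.4193, 0.1571] 0.0023 top 0.0428
chilli lid ((653.1314086914062, 146.90252685546875), 28.026992797851562) 0.09120123417433212
```

View pics/side1.png

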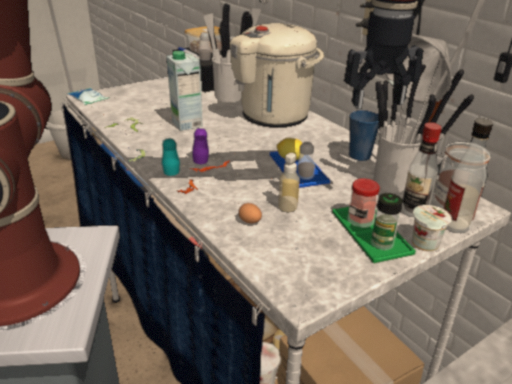

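All four items stand in their bays: chilli (363,200) and spice (386,222) on green, lemon (289,147) and shaker (307,162) on blue. The egg and spray bottle have not moved.

```bash
python3 -c "
from rig import *
print(job_done())"
```

```text
the job is handed in; nothing more can be done
None
```

The job is handed in at about 34 s of the 104 s allowed: lemon and pepper shaker are on the blue tray, chilli jar and spice jar on the green, each measured within about 5 mm of its bay centre, with the egg and spray bottle unmoved; no verdict was returned.

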